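Inspect the photometer's filter plate

ROBOT

A 6-joint arm with a two-finger parallel gripper is mounted at the origin on the work surface. World frame = base frame: x ahead of the robot, y to its left, z up, the work surface at z = 0. Lengths are in m, angles in rad, forces in N, time in s.
With the tool pointing down it reaches from about 0.35 to 0.95 m from the base axis. Payload 17.4 kg.
Tool frame: the origin (TCP) lies between the finger pads; the fingertips stand 25 mm ahead of it and the grasp point (between the pads) lies 6 mm ahead of it; z points along the fingers, y is the direction in which the jaws open and shut (so a half turn about z gives the same grasp; the last joint's range is limited). The gripper opens to 93 mm and grips with 3 to 60 N. Pads are 15 mm wide; open, the fingers measure 128 mm over their backs; the gripper's body (75 mm by 188 mm) begins 65 mm behind the grasp point.
Start: joints at [1.099, 0.116, 1.442, -0, 1.584, -0.038], TCP at [0.284, 0.612, 0.244] pointing down, gripper open.
Joint ranges: [-2.83, 2.83], [-0.83, 2.19], [0.07, 2.5], [-1.14, 4.28], [0.01, 3], [-2.97, 2.97]. Speed limits (rad/s): [1.89, 1.89, 2.22, 3.14, 3.14, 3.14].

INTERFACE

Orientations are given as [roll, pitch, yaw] about the fixed x, y, z axes, in that order (R = Rz(yaw) Ry(pitch) Rx(roll)).
In Python, from workcell import sensors, grab_frame, robot, search_frame gives the robot as it stands. The module is installed in compiled form; this text tells all that it offers.
- The arm moves only by the shell command python3 -m jog 'ROWS' [FORCE]. ROWS is JSON, a list of rows, each a list of 5 numbers: the shift along the tool's x, y, z in mm, then the turn about the tool's z in rad, then the closure, from 0 (fully open) to 1 (shut). In form: [[x, y, z, roll, fingers], ...]. A call has exactly 10 rows; each row shifts and turns the pose as measured when the row begins, along the tool's axes as they then stand; what a row does not reach is not made up. A row lasts 1/12 s, in which the tool goes at most 41.7 mm and 7.16 degrees, less where a joint would pass 70% of its speed; a pose out of reach is approached as far as the arm can. A call with a gripper value outside its range is refused whole. The fingers move at their own pace and stop on an object; FORCE is the grip in N (left out, the last holds). Time passes only in rows, so rows that do not move let the fingers close, or fill a call up. It gives the time, the measured TCP pose, the force and the opening at its end, in the units of the state.
- sensors.state(): the state, without advancing time (a new reading comes with each control period).
- grab_frame(name): name is "side" or "top" or "wrist"; returns a dict with "img" (400x640x3 uint8, blue, green, red), "fx", "fy", "cx", "cy" (pixels), "rvec" (rotation vector, rad) and "tvec" (3), from world to camera coordinates, as OpenCV has them; the wrist camera has in their place "hand_eye" (4x4, takes a point from camera to tool coordinates, whose origin is the TCP and whose axes are the flange's). Camera axes: x right, y down, z forward; pixel columns grow to the right and rows downward; lengths in m; the calibration is good to about 2 mm. The wrist camera is an equidistant fisheye: a pixel r from the principal point sees the ray r / f radians off the axis. A picture is of the moment at which its call begins: read the wrist's pose just before it. There is no depth.
- robot.job_done(): hands the job in, once; it reports no verdict.
Trained networks look in the newest picture that a camera, given by its name, has taken for a name from the list of things; names that differ only in an ending like _2 or _b are one class to them, and where a whole thing is asked for, a point or a joint stands for the part that bears it (a point fixed in the world has none). Each returns a list of dicts, best first, with "score" (0 to 1); they miss things now and then, are a little off and sometimes report something else, mostly with a low value. They report only what shows in the picture. A call takes as long as a camera call.
- search_frame(camera, query): "location" ([column, row] in pixels, amid what is visible of it).
The state is a dict: "time_s": time; "joint_pos": joint angles; "joint_velocities": joint speeds; "tau": joint torques, N m; "tcp_pos": TCP position; "ee_rot": TCP orientation; "ft_force": force on the tool from outside, world axes, zero at the start; "ft_torque": the same for the moment, N m; "finger_gap": finger opening in m.
Only numpy, scipy, OpenCV 4.12 (cv2) and the standard library are available. Lean on these libraries where they do the work, as an engineer would, in place of code of your own. Each camera call takes 0.05 s, during which the arm holds its last target. There are 200 camera calls.

TASK

Take the filter plate out of the bench photometer for inspection: first turn the beam knob until its pointer lies on the long index line (beam blocked), only then swing the compartment hood fully open, so that it stays open, and draw the plate out by its tab without touching the glass. Finish while still holding the plate up in the gripper, motionless and upright with the tab on top, all of it at least 80 mm above the instrument's top deck and given a quarter turn from how it stood, so that its glass faces the front of the instrument. Leave the knob on the line, the hood open and everything else on the bench where it stands.

Things in the scene. Friction and masses are not known exactly. Their poses are not given: they have to be found in the camera images.
- photometer: Bench photometer, fixed: white housing 300 mm deep (x) by 360 wide (y), flat deck 120 mm above the bench; a sloping console reaches 45 mm farther forward (-x). Origin on the bench under the housing's middle; x points to its back, y to its left seen from the robot, z up. On the deck: knob on the left, compartment hood right of it. Position and yaw vary.
- beam_knob (a joint): Angle of the beam knob, rad, growing clockwise seen from above. 0: pointer towards the photometer's +y. 1.571: pointer on the long index line, towards the photometer's +x (its back); the beam is then blocked. Stops at -0.2 and 2.4; starts between 0.15 and 0.9; stays where it is left (friction 0.03 N m).
- knob_grip (a point): On the knob's upright axis, 27 mm above the deck, where to grip it; x axis = the pointer's direction. Black grip bar 42 mm long (along the pointer), 13 thick, top 39 mm above the deck, on a skirt 46 mm across, top 11 mm above the deck. White line on the bar and white nose at the pointer end. Dial 90 mm across, short lines every 30 degrees; the one long line (45 mm) runs from it to the back (+x).
- hood (a joint): Opening angle of the compartment hood, rad: 0 shut, 1.75 at its stop a little past upright, leaning back; from 1.45 on it is fully open. The hinge is stiff (0.2 N m: 2 to 4 N at the handle) and holds it at any angle.
- hood_handle (a point): Middle of the bar of the hood's bow handle; moves with the hood. Round steel bar 10 mm thick, 80 long, along the photometer's y, on two end posts, 36 mm above the hood's top face, 17 mm behind its front edge. Grey hood, a shell 104 mm (x) by 150 (y), top 26 mm above the deck. Shut, the bar is 87 mm in front of the hinge and 62 mm above it.
- hood_hinge (a point): Middle of the hood's hinge axis, at deck height on the back edge of the hood; the axis runs along the photometer's y. The hood's front edge swings up and to the back (+x).
- filter_center (a point): Centre of the aluminium filter plate, half-way up its 88 mm: x along its width, y the way its glass faces, z up. 10 mm thick; frame 50 wide, 60 tall; grip tab 30 wide from 16 to 44 mm above this point. It starts under the shut hood, glass facing the photometer's y, tab top 18 mm above the deck, lowest 45 mm in a slot (1 mm play) in a well 80 (x) by 130 (y) mm, 25 mm deep. 60 to 130 g.
- filter_foot (a point): Middle of the filter plate's lower edge, 44 mm below its centre; 50 mm above the bench at the start. The glass pane, 30 x 30 mm and recessed 3 mm on both sides, lies 9 to 39 mm above it. Either face of the plate may be shown to the front.
- ice_bucket: Bystander: open blue bucket, 176 mm across the rim, 135 mm tall; origin at the centre of its underside.
- bucket_lid: Bystander: round blue lid lying on the bench, 184 mm across, 18 mm tall; origin at the centre of its underside.
- reagent_bottle: Bystander: amber glass bottle with black cap, 80 mm across, 165 mm tall; origin at the centre of its underside.
- flask: Bystander: stoppered round flask on its cork ring (one piece), 100 mm across, 162 mm tall; origin at the centre of its underside.

How it is judged:
By the outcome, as a careful person would: the job done as asked, in the order asked, and still so for the second after the job is handed in, while the arm keeps its last pose, push and grip.
It also fails if it takes over 62 s, if anything falls off the work surface, if the arm or the gripper's body presses on something with over 40 N, if the wrist force passes 120 N, or if a joint passes its speed limit or range.

## Working session

There is one attempt and no reset: what is moved stays moved. The work goes in short steps, Python scripts to look and compute and a shell command to move; the robot and the scene stay as the last step left them, time stands still between calls to the robot, and variables do not carry over. Pictures are saved under pics/ and viewed, about 8 in all and at most 12, crops included, and the job is handed in when it is done.

```bash
mkdir -p pics; cat > h.py <<'E'
import numpy as np, cv2
from scipy.spatial.transform import Rotation as Rn
from workcell import sensors, grab_frame, robot, search_frame
def ray(f,px,st=None):
    px=np.array(px,float)
    if 'hand_eye' in f:
        d=(px-[f['cx'],f['cy']])/[f['fx'],f['fy']]; r=np.linalg.norm(d)
        v=np.array([*(d/max(r,1e-9)*np.sin(r)),np.cos(r)])
        R=Rn.from_euler('xyz',st['ee_rot']).as_matrix(); H=np.array(f['hand_eye'])
        return np.array(st['tcp_pos'])+R@H[:3,3], R@H[:3,:3]@v
    R=cv2.Rodrigues(np.array(f['rvec'],float))[0]; t=np.array(f['tvec'],float).ravel()
    return -R.T@t, R.T@np.array([*((px-[f['cx'],f['cy']])/[f['fx'],f['fy']]),1.])
def atz(f,px,z,st=None):
    o,d=ray(f,px,st); return o+d*(z-o[2])/d[2]
def proj(f,P,st=None):
    P=np.atleast_2d(np.array(P,float))
    if 'hand_eye' in f:
        R=Rn.from_euler('xyz',st['ee_rot']).as_matrix(); H=np.array(f['hand_eye'])
        q=((P-st['tcp_pos'])@R-H[:3,3])@H[:3,:3]
        th=np.arctan2(np.hypot(q[:,0],q[:,1]),q[:,2]); n=np.hypot(q[:,0],q[:,1])+1e-12
        return np.c_[f['cx']+f['fx']*th*q[:,0]/n, f['cy']+f['fy']*th*q[:,1]/n]
    return cv2.projectPoints(P,np.array(f['rvec'],float),np.array(f['tvec'],float),np.array([[f['fx'],0,f['cx']],[0,f['fy'],f['cy']],[0,0,1.]]),None)[0].reshape(-1,2)
def tri(rays):
    A=np.zeros((3,3));b=np.zeros(3)
    for o,d in rays:
        d=d/np.linalg.norm(d);M=np.eye(3)-np.outer(d,d);A+=M;b+=M@o
    return np.linalg.solve(A,b)
E
python3 - <<'E'
from h import *
print({k:np.round(v,3) for k,v in sensors.state().items()})
F={}
for c in ['top','side']:
    F[c]=f=grab_frame(c); cv2.imwrite(f'pics/{c}0.png',f['img'])
    print(c,'cam',np.round(ray(f,[320,200]),3))
    for q in ['photometer','knob_grip','hood_handle','hood_hinge','ice_bucket','bucket_lid','reagent_bottle','flask']:
        print(c,q,[(np.round(d['location']).tolist(),round(d['score'],2)) for d in search_frame(c,q)[:2]])
E
```

```text
{'time_s': np.float64(0.0), 'joint_pos': array([ 1.099,  0.116,  1.442,  0.   ,  1.584, -0.038]), 'joint_velocities': array([-0.   ,  0.   ,  0.002, -0.001,  0.001, -0.   ]), 'tau': array([ 1.0000e-03, -7.2128e+01, -6.2259e+01,  7.8000e-02,  2.4000e-02,
       -0.0000e+00]), 'tcp_pos': array([0.284, 0.612, 0.243]), 'ee_rot': array([-3.14 , -0.   ,  2.708]), 'ft_force': array([ 0.044, -0.409, -0.025]), 'ft_torque': array([-0.005, -0.025,  0.018]), 'finger_gap': np.float64(0.093)}
top cam [[ 0.223 -0.037  1.526]
 [ 0.17   0.022 -0.985]]
top photometer [([327.0, 173.0], 0.75), ([290.0, 167.0], 0.32)]
top knob_grip [([450.0, 162.0], 0.58), ([288.0, 163.0], 0.49)]
top hood_handle [([344.0, 165.0], 0.76)]
top hood_hinge [([330.0, 171.0], 0.82)]
top ice_bucket [([478.0, 238.0], 0.95), ([326.0, 170.0], 0.15)]
top bucket_lid [([451.0, 162.0], 0.68)]
top reagent_bottle [([179.0, 234.0], 0.95)]
top flask [([202.0, 173.0], 0.67)]
side cam [[-0.159 -0.64   1.196]
 [ 0.454  0.447 -0.771]]
side photometer [([346.0, 199.0], 0.79)]
side knob_grip [([321.0, 163.0], 0.62)]
side hood_handle [([357.0, 193.0], 0.81), ([204.0, 158.0], 0.32)]
side hood_hinge [([348.0, 199.0], 0.78)]
side ice_bucket [([419.0, 330.0], 0.9)]
side bucket_lid [([322.0, 166.0], 0.71), ([457.0, 274.0], 0.61)]
side reagent_bottle [([204.0, 159.0], 0.78)]
side flask [([257.0, 145.0], 0.86)]
```

View pics/top0.png

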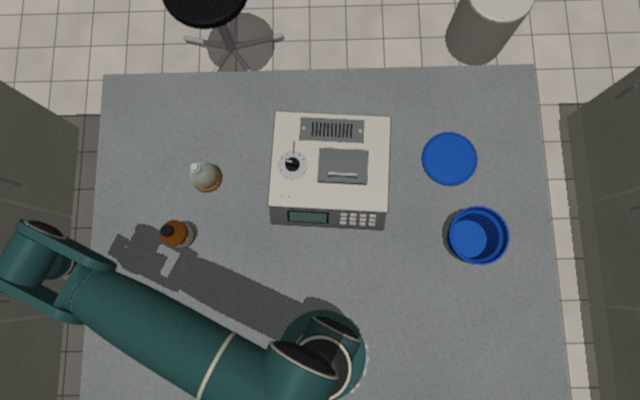

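View pics/side0.png

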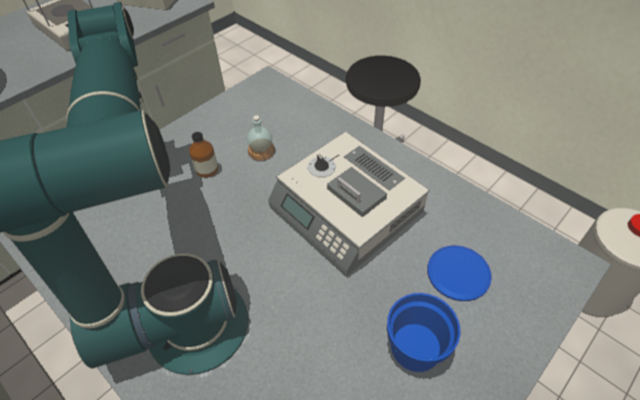

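Top view: the housing's deck corners are near (276,112), (391,117), (387,213) and (270,206). The knob is at (292,163) and the handle bar at (343,175). The bystanders are clear of all of these. Next I fit the pose from the white deck.

```bash
python3 - <<'E'
from h import *
from scipy.optimize import least_squares
ft=grab_frame('top'); fs=grab_frame('side')
g=ft['img'].astype(int)
m=((g.min(2)>165)).astype(np.uint8); m[:, :240]=0; m[:,420:]=0; m[:90]=0; m[240:]=0
m=cv2.morphologyEx(m,cv2.MORPH_CLOSE,np.ones((3,3)))
c=max(cv2.findContours(m,0,2)[0],key=cv2.contourArea); hull=cv2.convexHull(c)
q=cv2.approxPolyDP(hull,5,True).reshape(-1,2); print('quad',q.tolist(), cv2.contourArea(hull))
W=np.array([atz(ft,p,.12) for p in q]); print(np.round(W,3))
r=cv2.minAreaRect(np.array([atz(ft,p[0],.12)[:2] for p in hull],np.float32)*1000); print('rect mm',r)
E
```

```text
quad [[274, 147], [387, 154], [385, 210], [270, 204]] 6742.0
[[ 0.635  0.135  0.12 ]
 [ 0.604 -0.214  0.12 ]
 [ 0.43  -0.201  0.12 ]
 [ 0.456  0.147  0.12 ]]
rect mm ((534.962890625, -33.02751159667969), (354.5005187988281, 185.72125244140625), 85.71556091308594)
```

```bash
python3 - <<'E'
from h import *
ft=grab_frame('top'); fs=grab_frame('side'); s=sensors.state()
k=atz(ft,[292,162],.155); print('knob top',k, 'side',atz(fs,[321,160],.155))
print('handle',atz(ft,[343,175],.182), atz(fs,[350,186],.182))
R=Rn.from_euler('xyz',s['ee_rot']).as_matrix()
T=np.array([.60,.03,.36]); print('tool mm',R.T@(T-s['tcp_pos'])*1000)
w=grab_frame('wrist'); print(np.round(w['hand_eye'],3),w['fx'],w['cx'],w['cy'])
E
```

```text
knob top [0.57681802 0.07607278 0.155     ] side [0.57378279 0.07262713 0.155     ]
handle [ 0.5271637  -0.07530695  0.182     ] [ 0.53448694 -0.07928713  0.182     ]
tool mm [-531.82999357 -395.58779739 -116.38827023]
[[ 0.001 -0.957 -0.29   0.08 ]
 [ 1.     0.     0.001  0.   ]
 [-0.001 -0.29   0.957 -0.142]
 [ 0.     0.     0.     1.   ]] 309.70691628693146 314.7782121162648 200.4049659709738
```

```bash
python3 -m jog '[[-30,-22,-12,0,0],[-30,-22,-12,0,0],[-30,-22,-12,0,0],[-30,-22,-12,0,0],[-30,-22,-6,0,0],[-30,-22,-6,0,0],[-30,-22,-6,0,0],[-30,-22,-6,0,0],[-30,-22,-6,0,0],[-30,-22,-6,0,0]]'
python3 -m jog '[[-30,-22,-6,0,0],[-30,-22,-6,0,0],[-30,-22,-6,0,0],[-30,-22,-6,0,0],[-30,-22,-6,0,0],[-30,-22,-6,0,0],[-30,-22,0,0,0],[-30,-22,0,0,0],[0,0,0,0.12,0],[0,0,0,0.12,0]]'
```

```text
time_s: 1.98
tcp_pos: [0.4661, 0.2777, 0.329]
ee_rot: [-3.139, 0.0, 2.717]
ft_force: [0.5, 0.6, 0.7]
finger_gap: 0.0931
time_s: 2.82
tcp_pos: [0.619, -0.0035, 0.3703]
ee_rot: [3.141, 0.005, 2.472]
ft_force: [0.4, 0.8, -0.2]
finger_gap: 0.093
```

```bash
python3 -m jog '[[0,0,0,0.12,0],[0,0,0,0.12,0],[0,0,0,0.12,0],[0,0,0,0.12,0],[0,0,0,0.12,0],[0,0,0,0.12,0],[0,0,0,0.12,0],[0,0,0,0.12,0],[0,0,0,0.12,0],[0,0,0,0,0]]'
python3 - <<'E'
from h import *
s=sensors.state(); w=grab_frame('wrist'); cv2.imwrite('pics/w1.png',w['img']); import pickle; pickle.dump((s,w),open('w1.pkl','wb'))
print(s['tcp_pos'],s['ee_rot'],s['joint_pos'],s['time_s'])
for q in ['photometer','knob_grip','hood_handle','hood_hinge']:
    print(q,[(np.round(d['location']).tolist(),round(d['score'],2)) for d in search_frame('wrist',q)[:2]])
E
```

```text
time_s: 3.65
tcp_pos: [0.6196, -0.0061, 0.3698]
ee_rot: [3.138, 0.002, 1.341]
ft_force: [-0.3, -0.9, 0.4]
finger_gap: 0.0932
[ 0.61961153 -0.0061036   0.36975723] [3.13763998e+00 1.52792459e-03 1.34142712e+00] [-0.05002546 -0.01194478  1.37250286 -0.0022565   1.77741732  0.1788738 ] 3.65
photometer [([301.0, 171.0], 0.8), ([266.0, 116.0], 0.7)]
knob_grip [([265.0, 116.0], 0.96)]
hood_handle [([290.0, 230.0], 0.58)]
hood_hinge []
```

View pics/w1.png

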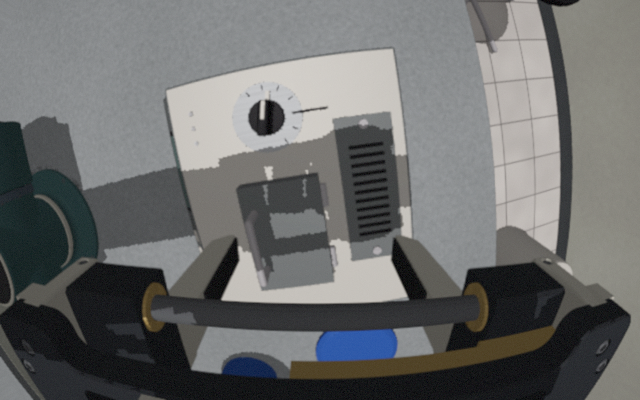

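Wrist view: dial centre about (267,116), pointer up in the picture near (264,97), long index line from (293,111) to (328,106). Deck corners are at (166,90) and (394,48); the hood's left edge runs from (237,186) to (319,174).

```bash
python3 - <<'E'
from h import *; import pickle
s,w=pickle.load(open('w1.pkl','rb'))
D=lambda p,z:atz(w,p,z,s)
P={n:D(p,z) for n,p,z in [('FL',(166,90),.12),('BL',(394,48),.12),('dial',(267,117),.12),('line0',(293,111),.12),('line1',(328,106),.12),('hFL',(237,186),.146),('hBL',(319,174),.146),('hBR',(334,280),.146),('hFR',(262,289),.146),('nose',(264,96),.155),('bar0',(251,213),.182),('bar1',(266,278),.182)]}
for k,v in P.items(): print(k,np.round(v,4))
a=lambda p,q:np.degrees(np.arctan2(*(P[q]-P[p])[:2][::-1]))
for p,q in [('FL','BL'),('line0','line1'),('dial','line1'),('hFL','hBL'),('hBR','hBL'),('bar1','bar0')]: print(p,q,a(p,q),np.linalg.norm(P[q]-P[p]))
c=w['img'][70:170,215:345]; cv2.imwrite('pics/w1c.png',cv2.resize(c,None,fx=6,fy=6,interpolation=cv2.INTER_CUBIC))
E
```

```text
FL [0.4547 0.1521 0.12  ]
BL [0.7564 0.1301 0.12  ]
dial [0.5795 0.0771 0.12  ]
line0 [0.6131 0.0764 0.12  ]
line1 [0.657  0.0725 0.12  ]
hFL [0.5252 0.0046 0.146 ]
hBL [ 0.6273 -0.0044  0.146 ]
hBR [ 0.6146 -0.1528  0.146 ]
hFR [ 0.5131 -0.1454  0.146 ]
nose [0.5873 0.1012 0.155 ]
bar0 [ 0.5429 -0.0229  0.182 ]
bar1 [ 0.5354 -0.1091  0.182 ]
FL BL -4.173550447665777 0.30257262334078167
line0 line1 -5.008205936540614 0.04405589507018895
dial line1 -3.36498470663308 0.07762588894235681
hFL hBL -5.025309602928022 0.10257147451130473
hBR hBL 85.11603050276484 0.14891648716773362
bar1 bar0 85.02172468532723 0.08648758271814105
```

View pics/w1c.png

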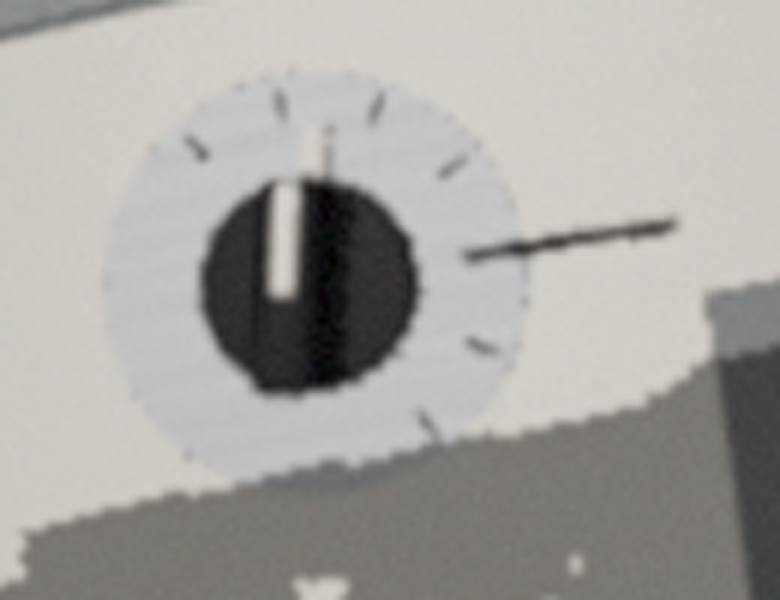

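The crop shows the dial centre at about (267.3,116.7), the bar's white line from (261.7,119.7) to (263,100.3), and the nose just to the right, at (267.5,95).

```bash
python3 - <<'E'
from h import *; import pickle
s,w=pickle.load(open('w1.pkl','rb'))
D=lambda p,z:atz(w,p,z,s)
a,b=D((261.7,119.7),.159),D((263,100.3),.159); l0,l1=D((292.5,112.8),.12),D((327.5,107),.12)
ang=lambda v:np.degrees(np.arctan2(v[1],v[0]))
d=D((267.3,116.7),.12); n=D((267.5,93),.135)
print('bar line',a,b,ang(b-a),'dial',d,'idx',ang(l1-l0),ang(l1-d),'nose dir',n,ang(n-d))
yaw=np.radians(-4.8); phi=ang(b-a); print('knob theta',yaw+np.pi/2-np.radians(phi))
tgt=np.array([d[0],d[1],s['tcp_pos'][2]])
for y in [np.radians(phi)]:
    print('turn',s['ee_rot'][2]-y)
    R=Rn.from_euler('xyz',[np.pi,0,y]).as_matrix(); print('shift after turn',R.T@(tgt-s['tcp_pos'])*1000)
E
```

```text
bar line [0.57873663 0.07522206 0.159     ] [0.58559231 0.09642274 0.159     ] 72.08032142526719 dial [0.58000554 0.07736749 0.12      ] idx -3.731672337281043 -4.450266459549985 nose dir [0.58943382 0.10528797 0.135     ] 71.34104783766927
knob theta 0.2289815879324446
turn 0.08338818187317609
shift after turn [ 6.72357057e+01 -6.33673218e+01 -7.76025878e-15]
```

```bash
python3 -m jog '[[0,0,0,0.083,0],[33,-31,0,0,0],[33,-31,20,0,0],[0,0,35,0,0],[0,0,35,0,0],[0,0,35,0,0],[0,0,0,0,0],[0,0,0,0,0],[0,0,0,0,0],[0,0,0,0,0]]'
python3 - <<'E'
from h import *
s=sensors.state(); w=grab_frame('wrist'); cv2.imwrite('pics/w2.png',w['img'])
R=Rn.from_euler('xyz',s['ee_rot']).as_matrix()
print(s['tcp_pos'],s['ee_rot'],'shift',R.T@(np.array([.5797,.077,.160])-s['tcp_pos'])*1000,'turn',s['ee_rot'][2]-1.257)
print(search_frame('wrist','knob_grip')[:1], proj(w,[[.5797,.077,.159],[.5797,.077,.12]],s))
E
```

```text
time_s: 4.73
tcp_pos: [0.5831, 0.0706, 0.2479]
ee_rot: [3.132, -0.001, 1.283]
ft_force: [0.5, 0.5, 0.4]
finger_gap: 0.0931
[0.58314488 0.07056364 0.24792714] [ 3.13209415e+00 -1.06779129e-03  1.28307199e+00] shift [ 5.10032758 -5.96470164 87.87994608] turn 0.02607198728981852
[{'location': [306.5, 197.2], 'score': 0.67}] [[305.82332141 208.06178024]
 [306.57534991 194.60973999]]
```

View pics/w2.png

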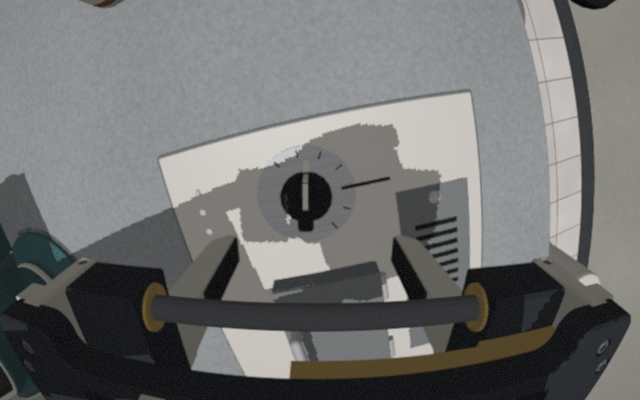

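The picture agrees with the estimate: dial centre at about (306,195), the pointer line close to vertical at column 305. Now I go down and grip the knob.

```bash
python3 -m jog '[[5,-6,0,0.02,0],[0,0,30,0,0],[0,0,30,0,0],[0,0,25,0,0],[0,0,0,0,0],[0,0,0,0,0.9],[0,0,0,0,0.9],[0,0,0,0,0.9],[0,0,0,0,0.9],[0,0,0,0,0.9]]' 20
python3 -c "
from h import *
s=sensors.state();print(s['tcp_pos'],s['ee_rot'],s['finger_gap'],s['ft_force'])"
```

```text
time_s: 5.67
tcp_pos: [0.5859, 0.0766, 0.1776]
ee_rot: [3.113, -0.009, 1.261]
ft_force: [0.0, 0.2, 0.2]
finger_gap: 0.0641
[0.58590196 0.07659511 0.17759988] [ 3.11278546 -0.00941295  1.26107623] 0.06414582454106418 [0.02858817 0.17846306 0.19702691]
```

```bash
python3 -c "
from h import *
s=sensors.state();R=Rn.from_euler('xyz',s['ee_rot']).as_matrix()
print(R.T@(np.array([.5797,.077,.160])-s['tcp_pos'])*1000)"
python3 -m jog '[[0,0,0,0,0.3],[-1,-6,5,0,0.3],[0,0,6,0,0.3],[0,0,4,0,0.3],[0,0,2,0,0.3],[0,0,0,0,0.9],[0,0,0,0,0.9],[0,0,0,0,0.9],[0,0,0,0,0.9],[0,0,0,0,0.9]]' 20
python3 -m jog '[[0,0,0,0,0.9],[0,0,0,0,0.9],[0,0,0,0,0.9],[0,0,0,0,0.9],[0,0,0,0,0.9],[0,0,0,0,0.9],[0,0,0,0,0.9],[0,0,0,0,0.9],[0,0,0,0,0.9],[0,0,0,0,0.9]]' 20
```

```text
[-1.67028465 -6.53427194 17.40395291]
time_s: 6.5
tcp_pos: [0.5801, 0.0776, 0.1601]
ee_rot: [3.111, -0.01, 1.261]
ft_force: [-0.2, -0.9, -0.2]
finger_gap: 0.0362
time_s: 7.33
tcp_pos: [0.578, 0.0785, 0.1603]
ee_rot: [3.118, -0.01, 1.261]
ft_force: [0.6, -0.6, -0.2]
finger_gap: 0.013
```

```bash
python3 -m jog '[[0,0,0,0.11,0.9],[0,0,0,0.11,0.9],[0,0,0,0.11,0.9],[0,0,0,0.11,0.9],[0,0,0,0.11,0.9],[0,0,0,0.11,0.9],[0,0,0,0.11,0.9],[0,0,0,0.11,0.9],[0,0,0,0.11,0.9],[0,0,0,0,0.9]]' 20
python3 -c "
from h import *
s=sensors.state();print(s['tcp_pos'],s['ee_rot'],s['finger_gap'],s['ft_force'],s['ft_torque'])"
```

```text
time_s: 8.17
tcp_pos: [0.5788, 0.0777, 0.1603]
ee_rot: [3.136, -0.027, 0.224]
ft_force: [0.8, 0.6, 0.3]
finger_gap: 0.0129
[0.57875323 0.07772419 0.16030112] [ 3.13631062 -0.02680039  0.22372349] 0.01293788590150607 [0.80965228 0.56198351 0.28641877] [ 0.12790238  0.38719226 -0.01103348]
```

```bash
python3 -m jog '[[0,0,0,0.1,0.9],[0,0,0,0.1,0.9],[0,0,0,0.06,0.9],[0,0,0,0.02,0.9],[0,0,0,0.0,0.9],[0,0,0,0,0.9],[0,0,0,0,0.9],[0,0,0,0,0.9],[0,0,0,0,0.9],[0,0,0,0,0.9]]' 20
python3 -c "
from h import *
s=sensors.state();print(s['tcp_pos'],s['ee_rot'],s['finger_gap'],s['ft_force'],s['ft_torque'])"
```

```text
time_s: 9.0
tcp_pos: [0.5788, 0.0774, 0.1603]
ee_rot: [-3.141, -0.027, -0.039]
ft_force: [0.9, 0.1, 0.2]
finger_gap: 0.0126
[0.57879078 0.07736495 0.16033503] [-3.14057686 -0.02723132 -0.0387562 ] 0.012629306065258089 [0.94074302 0.14669151 0.22769072] [-0.06004392  0.36781383  0.01035979]
```

```bash
python3 -m jog '[[0,0,0,0.045,0.9],[0,0,0,0.005,0.9],[0,0,0,0,0.9],[0,0,0,0,0.9],[0,0,0,0,0.9],[0,0,0,0,0.4],[0,0,0,0,0.4],[0,0,0,0,0.4],[0,0,0,0,0.4],[0,0,0,0,0.4]]' 20
python3 -c "
from h import *
s=sensors.state();print(s['tcp_pos'],s['ee_rot'],s['finger_gap'],s['ft_force'],s['ft_torque'])"
python3 -m jog '[[0,0,-5,0,0.4],[0,0,-15,0,0.4],[0,0,-25,0,0.4],[0,0,-30,0,0.4],[0,0,-30,0,0.4],[0,0,-20,0,0.4],[0,0,-10,0,0.4],[0,0,0,0,0.4],[0,0,0,0,0.4],[0,0,0,0,0.4]]' 20
python3 - <<'E'
from h import *
s=sensors.state(); w=grab_frame('wrist'); cv2.imwrite('pics/w3.png',cv2.resize(w['img'],None,fx=1.25,fy=1.25)); import pickle; pickle.dump((s,w),open('w3.pkl','wb'))
print(s['tcp_pos'],s['ee_rot'],s['joint_pos'])
E
```

```text
time_s: 9.83
tcp_pos: [0.579, 0.0775, 0.1605]
ee_rot: [-3.139, -0.028, -0.084]
ft_force: [0.2, -0.5, 0.4]
finger_gap: 0.0416
[0.57897601 0.07747425 0.16046706] [-3.13905344 -0.02779472 -0.08352583] 0.04157574482048978 [ 0.2151335  -0.47584699  0.3864036 ] [0.03001405 0.18835059 0.00246361]
time_s: 10.67
tcp_pos: [0.574, 0.0774, 0.3011]
ee_rot: [-3.139, -0.025, -0.083]
ft_force: [-0.4, -0.1, 0.5]
finger_gap: 0.0557
[0.57397358 0.07737826 0.30105544] [-3.13949965 -0.02520296 -0.08306784] [ 0.0910653  -0.1172368   1.58284268 -0.0023121   1.65080208  1.74468928]
```

View pics/w3.png

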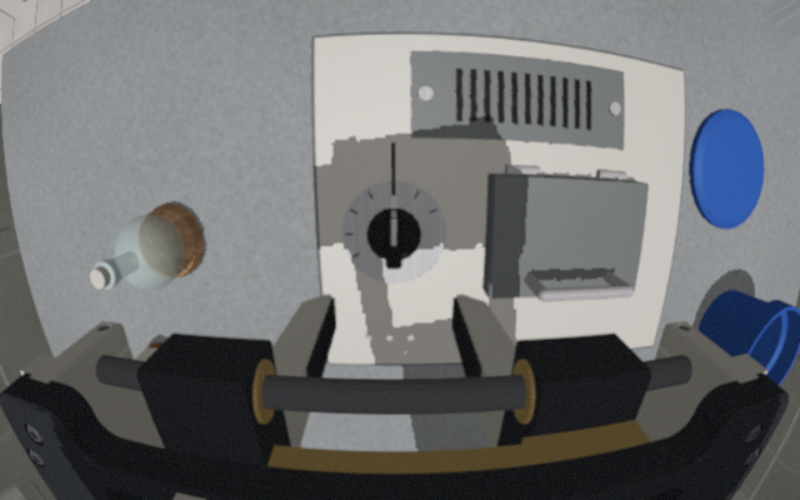

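Pointer and long line are collinear at column 393 (beam blocked). The handle bar runs from about (530,290) to (633,292), and the hinge lugs are at (522,170) and (612,175).

```bash
python3 - <<'E'
from h import *; import pickle
s,w=pickle.load(open('w3.pkl','rb'))
D=lambda p,z:atz(w,np.array(p)/1.25,z,s)
P={n:D(p,z) for n,p,z in [('BL',(313,38),.12),('BR',(685,70),.12),('line1',(393,143),.12),('line0',(393,193),.12),('dial',(394,231),.12),('p0',(394,245),.159),('p1',(393,210),.159),('bar0',(533,291),.182),('bar1',(632,292),.182),('bl',(525,176),.146),('br',(648,183),.146)]}
for k,v in P.items(): print(k,np.round(v,4))
a=lambda p,q:np.degrees(np.arctan2(*(P[q]-P[p])[:2][::-1]))
for p,q in [('BR','BL'),('line0','line1'),('p0','p1'),('dial','line1'),('bar1','bar0'),('br','bl')]: print(p,q,round(a(p,q),2),np.linalg.norm(P[q]-P[p]))
w2=search_frame('wrist','hood_handle')[:1]; print(w2, [D(np.array(x['location'])*1.25,.182) for x in w2])
s1,w1=pickle.load(open('w1.pkl','rb'))
print('tri bar mid', tri([ray(w1,(258.5,245.5),s1),ray(w,(582/1.25,291.5/1.25),s)]))
E
```

```text
BL [0.7535 0.1309 0.12  ]
BR [ 0.7288 -0.2329  0.12  ]
line1 [0.6551 0.0714 0.12  ]
line0 [0.6131 0.0749 0.12  ]
dial [0.5803 0.0768 0.12  ]
p0 [0.578  0.0769 0.159 ]
p1 [0.605  0.0754 0.159 ]
bar0 [ 0.5395 -0.0261  0.182 ]
bar1 [ 0.5277 -0.1194  0.182 ]
bl [ 0.6231 -0.0317  0.146 ]
br [ 0.6142 -0.155   0.146 ]
BR BL 86.12 0.3646753457072514
line0 line1 -4.73 0.04210737080413732
p0 p1 -3.12 0.02700653243570323
dial line1 -4.07 0.0749229469161266
bar1 bar0 82.79 0.09410279526594834
br bl 85.89 0.12367876808408207
[{'location': [449.9, 186.4], 'score': 0.63}] [array([ 0.58323034, -0.0488448 ,  0.182     ])]
tri bar mid [ 0.55136742 -0.0482731   0.22050572]
```

```bash
python3 -m jog '[[0,0,0,-0.12,0],[0,0,0,-0.12,0],[0,0,0,-0.12,0],[0,0,0,-0.12,0],[0,0,0,-0.12,0],[0,0,0,-0.12,0],[0,0,0,-0.12,0],[0,0,0,-0.12,0],[0,0,0,-0.12,0],[0,0,0,-0.12,0]]' 20
python3 -m jog '[[0,0,0,-0.12,0],[0,0,0,-0.12,0],[0,0,0,-0.05,0],[-30,-8,0,0,0],[-30,-8,0,0,0],[-30,-8,0,0,0],[-30,-8,0,0,0],[-20,-4,0,0,0],[0,0,0,0,0],[0,0,0,0,0]]' 20
python3 - <<'E'
from h import *
s=sensors.state(); w=grab_frame('wrist')
R=Rn.from_euler('xyz',s['ee_rot']).as_matrix()
print(s['tcp_pos'],s['ee_rot'],s['joint_pos'],'shift',R.T@(np.array([.536,-.072,.187])-s['tcp_pos'])*1000,'turn',s['ee_rot'][2]-1.489)
cv2.imwrite('pics/w4.png',w['img'])
import pickle; pickle.dump((s,w),open('w4.pkl','wb'))
print(proj(w,[[.536,-.072,.182],[.5393,-.0321,.182],[.5327,-.1119,.182],[.6227,-.079,.12]],s))
E
```

```text
time_s: 11.6
tcp_pos: [0.5717, 0.0771, 0.2864]
ee_rot: [3.135, -0.001, 1.16]
ft_force: [-0.8, 0.4, 0.6]
finger_gap: 0.0929
time_s: 12.43
tcp_pos: [0.5173, -0.0631, 0.2725]
ee_rot: [-3.129, 0.002, 1.476]
ft_force: [-0.2, -0.2, 0.1]
finger_gap: 0.0931
[ 0.51731328 -0.06307886  0.27245544] [-3.12926491e+00  2.23837433e-03  1.47580802e+00] [-0.16861429 -0.22069959  1.7191645  -0.00315017  1.65525707 -0.0738589 ] shift [-6.9172773  20.50077648 85.22489169] turn -0.013191980649913004
[[339.11916582 221.51530801]
 [339.67331372 172.43243501]
 [338.2749612  265.34909621]
 [419.35653304 198.4458046 ]]
```

View pics/w4.png

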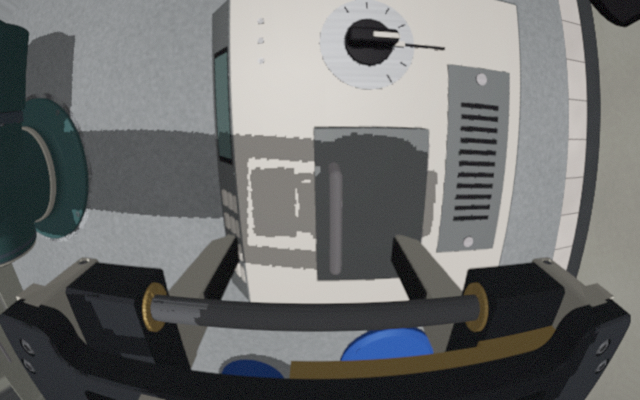

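The bar shows at column about 335.5, rows 165–272. That is 3 px forward of the prediction, so I correct its x to 0.5335.

```bash
python3 -m jog '[[-7,18,0,-0.013,0],[0,0,0,0,0],[0,0,25,0,0],[0,0,25,0,0],[0,0,20,0,0],[0,0,10,0,0],[0,0,0,0,0],[0,0,0,0,0.3],[0,0,0,0,0.3],[0,0,0,0,0.3]]' 6
python3 - <<'E'
from h import *
s=sensors.state()
R=Rn.from_euler('xyz',s['ee_rot']).as_matrix()
print(s['tcp_pos'],s['ee_rot'],s['finger_gap'],s['ft_force'],'shift',R.T@(np.array([.5335,-.071,.187])-s['tcp_pos'])*1000,'turn',s['ee_rot'][2]-1.489)
E
```

```text
time_s: 13.32
tcp_pos: [0.5356, -0.0644, 0.1888]
ee_rot: [-3.127, 0.001, 1.496]
ft_force: [0.0, 1.1, 0.8]
finger_gap: 0.0774
[ 0.53562296 -0.06436522  0.18881321] [-3.12719835e+00  6.74571739e-04  1.49617541e+00] 0.07735405478686282 [0.02208961 1.08999014 0.77823786] shift [-6.77336055 -1.59608913  1.84094817] turn 0.007175407091076336
```

```bash
python3 -m jog '[[-6,0,1,0.007,0.5],[0,0,0,0,0.95],[0,0,0,0,0.95],[0,0,0,0,0.95],[0,0,0,0,0.95],[0,0,0,0,0.95],[0,0,0,0,0.95],[0,0,0,0,0.95],[0,0,0,0,0.95],[0,0,0,0,0.95]]' 15
python3 -m jog '[[0,0,0,0,0.95],[0,0,0,0,0.95],[0,0,0,0,0.95],[0,0,0,0,0.95],[0,0,0,0,0.95],[0,0,0,0,0.95],[0,0,0,0,0.95],[0,0,0,0,0.95],[0,0,0,0,0.95],[0,0,0,0,0.95]]' 15
python3 - <<'E'
from h import *
s=sensors.state()
print(s['tcp_pos'],s['ee_rot'],s['finger_gap'],s['ft_force'])
t0=np.arctan2(62,-87)
for n in [0,1]: 
  a=np.linspace(0,1.7,18); p=np.c_[np.cos(t0-a),np.sin(t0-a)]*106.8
print(np.round(np.diff(p,axis=0),1).tolist(), p[-1]-p[0])
E
```

```text
time_s: 14.15
tcp_pos: [0.5344, -0.0712, 0.1916]
ee_rot: [-3.127, 0.001, 1.488]
ft_force: [-29.8, 2.5, 17.2]
finger_gap: 0.0126
time_s: 14.98
tcp_pos: [0.5325, -0.0711, 0.1919]
ee_rot: [-3.122, 0.002, 1.488]
ft_force: [0.4, -0.8, 1.6]
finger_gap: 0.0093
[ 0.53253642 -0.07108458  0.19192754] [-3.12154501e+00  1.63433505e-03  1.48798989e+00] 0.00932003056352517 [ 0.42599343 -0.83773531  1.61275098]
[[6.6, 8.4], [7.4, 7.7], [8.2, 6.9], [8.8, 6.0], [9.4, 5.1], [9.8, 4.2], [10.2, 3.2], [10.5, 2.1], [10.6, 1.1], [10.7, 0.0], [10.6, -1.0], [10.5, -2.1], [10.2, -3.1], [9.8, -4.1], [9.4, -5.1], [8.8, -6.0], [8.2, -6.9]] [159.6453887   16.28165585]
```

```bash
python3 -m jog '[[0,6.6,-8.4,0,0.95],[0,7.4,-7.7,0,0.95],[0,8.2,-6.9,0,0.95],[0,8.8,-6,0,0.95],[0,9.4,-5,0,0.95],[0,9.8,-4.2,0,0.95],[0,10.2,-3.2,0,0.95],[0,10.5,-2.1,0,0.95],[0,0,0,0,0.95],[0,0,0,0,0.95]]' 15
python3 - <<'E'
from h import *
s=sensors.state()
R=Rn.from_euler('xyz',s['ee_rot']).as_matrix()
print(s['tcp_pos'],s['ee_rot'],s['finger_gap'],s['ft_force'])
d=(s['tcp_pos']-np.array([.5325,-.0711,.1919]))*1000
px=d[:2]@[np.cos(.082),-np.sin(.082)]-87; pz=d[2]+62
print('rel hinge',px,pz,np.hypot(px,pz),'open',np.arctan2(62,-87)-np.arctan2(pz,px))
E
```

```text
time_s: 15.82
tcp_pos: [0.6028, -0.0767, 0.2377]
ee_rot: [-3.108, 0.001, 1.488]
ft_force: [-3.0, -0.1, 1.0]
finger_gap: 0.0091
[ 0.60281511 -0.07669096  0.23773594] [-3.10761133e+00  1.34599952e-03  1.48783873e+00] 0.009099933108492119 [-2.9645646  -0.06285056  1.03280724]
rel hinge -16.463214936758504 107.83593579857276 109.08540917834894 open 0.8001356959148076
```

```bash
python3 -m jog '[[0,10.7,-1.3,0,0.95],[0,10.7,-0.3,0,0.95],[0,10.6,0.7,0,0.95],[0,10.5,1.8,0,0.95],[0,10.2,2.8,0,0.95],[0,9.8,3.8,0,0.95],[0,9.4,4.8,0,0.95],[0,8.8,5.7,0,0.95],[0,0,0,0,0.95],[0,0,0,0,0.95]]' 15
python3 - <<'E'
from h import *
s=sensors.state()
print(s['tcp_pos'],s['ee_rot'],s['finger_gap'],s['ft_force'])
d=(s['tcp_pos']-np.array([.5325,-.0711,.1919]))*1000
px=d[:2]@[np.cos(.082),-np.sin(.082)]-87; pz=d[2]+62
print('rel hinge',px,pz,np.hypot(px,pz),'open',np.arctan2(62,-87)-np.arctan2(pz,px))
E
```

```text
time_s: 16.65
tcp_pos: [0.6892, -0.0839, 0.2133]
ee_rot: [-3.107, 0.001, 1.488]
ft_force: [0.7, -1.1, 3.0]
finger_gap: 0.0096
[ 0.68916805 -0.08392464  0.21328711] [-3.10746466e+00  1.39270483e-03  1.48781316e+00] 0.009591121849710928 [ 0.74445045 -1.12495415  3.02463581]
rel hinge 70.19206714358867 83.38710965533281 108.99695567565435 open 1.6513267438628383
```

```bash
python3 -m jog '[[0,0,0,0,0.78],[0,0,0,0,0.78],[0,0,0,0,0.78],[0,0,-5,0,0.78],[0,0,-10,0,0.78],[0,0,-20,0,0.78],[0,0,-30,0,0.78],[0,0,-30,0,0.78],[0,0,-30,0,0.78],[0,0,-5,0,0.6]]' 15
python3 - <<'E'
from h import *; import pickle
s=sensors.state(); print(s['tcp_pos'],s['ee_rot'],s['finger_gap'],s['ft_force'],s['joint_pos'])
ft=grab_frame('side'); w=grab_frame('wrist'); pickle.dump((s,w,ft),open('w5.pkl','wb'))
cv2.imwrite('pics/w5.png',np.vstack([w['img'][:300],cv2.resize(ft['img'][110:290,250:450],(640,576))[:300]]))
E
```

```text
time_s: 17.48
tcp_pos: [0.6922, -0.0837, 0.3493]
ee_rot: [-3.103, 0.001, 1.488]
ft_force: [-0.2, -0.2, 0.1]
finger_gap: 0.0236
[ 0.6921655  -0.08369309  0.34929183] [-3.10315536e+00  6.33205577e-04  1.48784708e+00] 0.02362666342263341 [-0.16247598 -0.15068064  0.11241482] [-0.15555252  0.18121548  1.20044981 -0.00350896  1.79821628 -0.07331679]
```

View pics/w5.png

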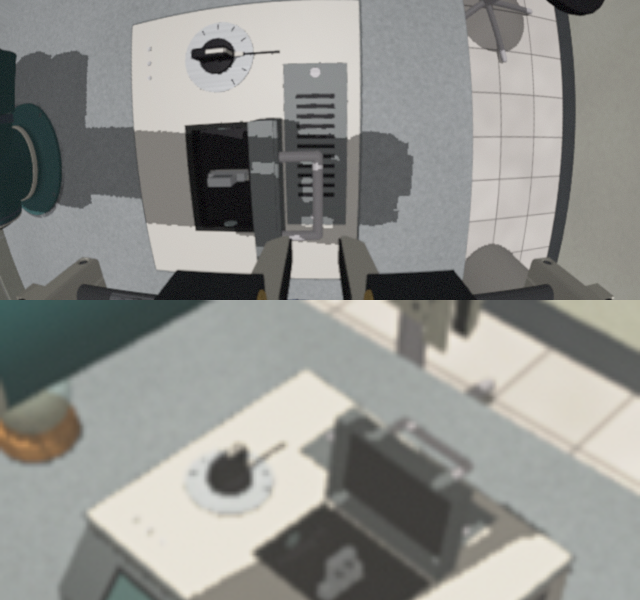

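The hood stands open, leaning slightly back. The pointer is still on the line. The plate's tab shows in the wrist picture around (208–247, 178), inside the well.

```bash
python3 - <<'E'
from h import *; import pickle
s,w,ft=pickle.load(open('w5.pkl','rb'))
for p,z in [((208,178),.138),((247,174),.138),((228,176),.138),((186,126),.12),((195,230),.12)]: print(p,atz(w,p,z,s))
print(search_frame('wrist','filter_center')[:2],search_frame('side','filter_center')[:2])
E
python3 -m jog '[[0,-25,0,-0.12,0.5],[0,-25,0,-0.12,0.5],[0,-25,0,-0.12,0.5],[0,0,0,-0.12,0.5],[0,0,0,-0.12,0.5],[0,0,0,-0.12,0.5],[0,0,0,-0.12,0.5],[0,0,0,-0.12,0.5],[0,0,0,-0.12,0.5],[0,0,0,-0.12,0.5]]' 15
python3 -m jog '[[0,0,0,-0.12,0.5],[0,0,0,-0.12,0.5],[0,0,0,-0.06,0.5],[0,0,0,0,0.5],[0,0,0,0,0.5],[0,0,0,0,0.5],[0,0,0,0,0.5],[0,0,0,0,0.5],[0,0,0,0,0.5],[0,0,0,0,0.5]]' 15
python3 -c "
from h import *
s=sensors.state(); print(s['tcp_pos'],s['ee_rot'],s['finger_gap'],s['joint_pos'])"
```

```text
(208, 178) [ 0.55415071 -0.07099876  0.138     ]
(247, 174) [ 0.60511743 -0.07055273  0.138     ]
(228, 176) [ 0.58083701 -0.07088293  0.138     ]
(186, 126) [ 0.52568895 -0.00365907  0.12      ]
(195, 230) [ 0.51260929 -0.14540601  0.12      ]
[{'location': [225.1, 178.1], 'score': 0.96}] [{'location': [356.3, 194.1], 'score': 0.68}]
time_s: 18.52
tcp_pos: [0.6098, -0.0859, 0.3257]
ee_rot: [-3.121, -0.068, 2.73]
ft_force: [0.5, 0.1, -1.3]
finger_gap: 0.0465
time_s: 19.35
tcp_pos: [0.6073, -0.0855, 0.3144]
ee_rot: [3.139, -0.086, 3.042]
ft_force: [0.1, -0.0, 0.5]
finger_gap: 0.0464
[ 0.60730303 -0.08547306  0.31441605] [ 3.13933925 -0.08643371  3.04245445] 0.0464261801856764 [-0.17930254  0.02423912  1.42635078 -0.00476805  1.77733777 -1.65163945]
```

```bash
python3 -m jog '[[10,4,0,0,0.5],[10,4,0,0,0.5],[8,4,0,0,0.5],[0,0,0,0,0.5],[0,0,25,0,0.5],[0,0,25,0,0.5],[0,0,0,0,0.5],[0,0,0,0,0.5],[0,0,0,0,0.5],[0,0,0,0,0.5]]' 15
python3 - <<'E'
from h import *; import pickle
s=sensors.state(); print(s['tcp_pos'],s['ee_rot'],s['finger_gap'],s['joint_pos'],s['joint_pos'][[1,2,4]].sum()-np.pi,s['tau'])
w=grab_frame('wrist'); pickle.dump((s,w),open('w6.pkl','wb')); cv2.imwrite('pics/w6.png',cv2.resize(w['img'][60:380,170:490],(800,800))[:600])
E
```

```text
time_s: 20.18
tcp_pos: [0.5725, -0.0676, 0.2712]
ee_rot: [3.14, -0.08, 3.042]
ft_force: [0.2, 0.2, 0.0]
finger_gap: 0.0463
[ 0.5725022  -0.06756492  0.27120773] [ 3.13974832 -0.08000013  3.04231665] 0.04630289744597205 [-0.16026315 -0.05571922  1.57429186 -0.00305651  1.70298349 -1.63199131] 0.07996346942591082 [ 4.37775103e-02 -5.66389132e+01 -6.07903934e+01 -3.13833018e-02
  4.08966802e-01  2.35553285e-03]
```

View pics/w6.png

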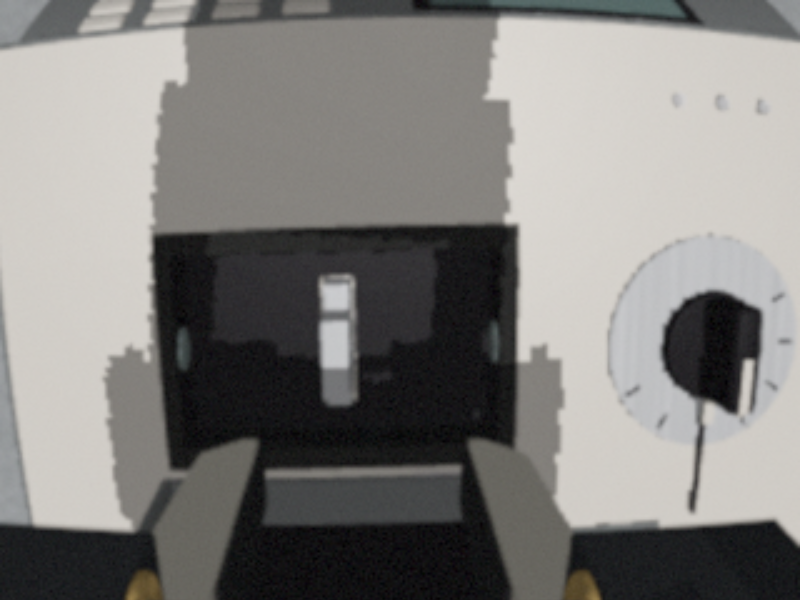

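Close view: the well's corners are near (155,235), (517,227) and (170,467). The plate stands at columns 320–357, rows 273–405, pointing along the picture's vertical. The knob pointer is still on the line. Next I fit the plate's position from its edges.

```bash
python3 - <<'E'
from h import *; import pickle
s,w=pickle.load(open('w6.pkl','rb'))
c=lambda p:(p[0]/2.5+170,p[1]/2.5+60)
yaw=-.082; ex=np.array([np.cos(yaw),np.sin(yaw),0]); ey=np.array([-ex[1],ex[0],0])
for n,p,z in [('well FR',(155,235),.12),('well FL',(517,227),.12),('front sh',(337,276),.11),('tabF bottom?',(337,314),.11),('tabF top',(337,322),.138),('mid',(338,345),.138),('back sh',(341,405),.11),('back top',(341,405),.138),('y right',(322,345),.138),('y left',(355,345),.138),('shade',(338,369),.138)]:
    P=atz(w,c(p),z,s); print(n,np.round(P,4),'along ex',round(P@ex*1000,1),'ey',round(P@ey*1000,1))
for cx in [.567,.572]:
    C=np.array([cx,-.0715,.094])
    pts=[C+ex*a+np.array([0,0,z]) for a,z in [(-.025,.016),(-.015,.016),(-.015,.044),(.015,.044),(.025,.016)]]
    print(cx,np.round((proj(w,pts,s)-[170,60])*2.5).tolist())
print('hinge along ex',np.array([.6205,-.079,0])@ex*1000)
E
```

```text
well FR [ 0.5145 -0.1434  0.12  ] along ex 524.5 ey -100.8
well FL [ 0.5259 -0.0018  0.12  ] along ex 524.3 ey 41.3
front sh [ 0.5397 -0.074   0.11  ] along ex 544.0 ey -29.5
tabF bottom? [ 0.5551 -0.0756  0.11  ] along ex 559.4 ey -29.9
tabF top [ 0.5535 -0.0746  0.138 ] along ex 557.7 ey -29.0
mid [ 0.5621 -0.0751  0.138 ] along ex 566.4 ey -28.8
back sh [ 0.5933 -0.078   0.11  ] along ex 597.7 ey -29.1
back top [ 0.5852 -0.0764  0.138 ] along ex 589.5 ey -28.3
y right [ 0.5615 -0.081   0.138 ] along ex 566.3 ey -34.8
y left [ 0.5627 -0.0689  0.138 ] along ex 566.5 ey -22.5
shade [ 0.5712 -0.0761  0.138 ] along ex 575.5 ey -29.0
0.567 [[349.0, 281.0], [349.0, 305.0], [348.0, 317.0], [350.0, 396.0], [351.0, 401.0]]
0.572 [[350.0, 293.0], [351.0, 317.0], [350.0, 330.0], [351.0, 408.0], [352.0, 412.0]]
hinge along ex 624.8857904228171
```

The plate's centre is at about (0.567, -0.076), glass and slot along the photometer's x as expected. The tool has drifted to a 0.08 rad tilt, so I check what causes it before gripping.

```bash
cat > st.py <<'E'
from h import *
s=sensors.state(); R=Rn.from_euler('xyz',s['ee_rot']).as_matrix()
print('t',s['time_s'],'p',np.round(s['tcp_pos'],4),'rpy',np.round(s['ee_rot'],4),'toolz xy',np.round(R[:2,2],4),'q',np.round(s['joint_pos'],3),'tool z shift to tab',np.round(R.T@(np.array([.567,-.076,.138])-s['tcp_pos'])*1000,1),'f',np.round(s['ft_force'],1),'gap',round(float(s['finger_gap']),4))
E
python3 st.py
python3 -m jog '[[0,0,0,0,0.5],[0,0,0,0,0.5],[0,0,0,0,0.5],[0,0,0,0,0.5],[0,0,0,0,0.5],[0,0,0,0,0.5],[0,0,0,0,0.5],[0,0,0,0,0.5],[0,0,0,0,0.5],[0,0,0,0,0.5]]' 15 >/dev/null; python3 st.py
python3 -m jog '[[0,0,0,0.12,0.5],[0,0,0,0.12,0.5],[0,0,0,0.12,0.5],[0,0,0,0,0.5],[0,0,0,0,0.5],[0,0,0,0,0.5],[0,0,0,0,0.5],[0,0,0,0,0.5],[0,0,0,0,0.5],[0,0,0,0,0.5]]' 15 >/dev/null; python3 st.py
```

```text
t 20.2333 p [ 0.5726 -0.0676  0.2714] rpy [ 3.1398 -0.0796  3.0423] toolz xy [-0.0789  0.0097] q [-0.16  -0.056  1.574 -0.003  1.703 -1.632] tool z shift to tab [ -5.9  -9.2 133.3] f [0.3 0.5 0.8] gap 0.0463
t 21.0667 p [ 0.5735 -0.0678  0.2741] rpy [ 3.1399 -0.0767  3.0421] toolz xy [-0.0761  0.0093] q [-0.16  -0.056  1.57  -0.003  1.704 -1.632] tool z shift to tab [ -4.7  -9.  136.1] f [-0.6  0.4 -0.2] gap 0.0467
t 21.9 p [ 0.5734 -0.0678  0.2739] rpy [-3.116  -0.0727  2.6823] toolz xy [-0.0764  0.0092] q [-0.16  -0.056  1.57  -0.003  1.704 -1.273] tool z shift to tab [ -7.7  -6.7 135.9] f [-0.6  0.3 -0.4] gap 0.0468
```

```bash

python3 -m jog '[[0,0,0,-0.12,0.5],[0,0,0,-0.12,0.5],[0,0,0,-0.12,0.5],[0,0,0,0,0.5],[0,0,0,0,0.5],[0,0,0,0,0.5],[0,0,0,0,0.5],[0,0,0,0,0.5],[0,0,0,0,0.5],[0,0,0,0,0.5]]' 15 >/dev/null; python3 st.py
python3 -m jog '[[0,0,41,0,0.5],[0,0,41,0,0.5],[0,0,0,0,0.5],[0,0,0,0,0.5],[0,0,0,0,0.5],[0,0,0,0,0.5],[0,0,0,0,0.5],[0,0,0,0,0.5],[0,0,0,0,0.5],[0,0,0,0,0.5]]' 15 >/dev/null; python3 st.py
```

```text
t 22.7333 p [ 0.5734 -0.0678  0.2739] rpy [ 3.1397 -0.077   3.0454] toolz xy [-0.0764  0.0093] q [-0.16  -0.056  1.57  -0.003  1.704 -1.635] tool z shift to tab [ -4.8  -9.  135.9] f [-1.1 -0.4 -0.2] gap 0.0464
t 23.5667 p [ 0.5704 -0.0676  0.2014] rpy [ 3.1407 -0.0648  3.0422] toolz xy [-0.0644  0.0073] q [-0.161 -0.049  1.68  -0.003  1.575 -1.632] tool z shift to tab [-1.6 -8.8 63.4] f [-0.4  0.5  0.1] gap 0.0465
```

```bash

python3 -m jog '[[8,-3,-3,0,0.5],[10,-3,-3,0,0.5],[10,-3,-3,0,0.5],[10,0,-3,0,0.5],[10,0,-3,0,0.5],[10,0,-3,0,0.5],[10,0,-3,0,0.5],[8,0,-3,0,0.5],[4,0,0,0,0.5],[0,0,0,0,0.5]]' 15 >/dev/null; python3 st.py
python3 -m jog '[[-40,0,0,0,0.5],[-40,0,0,0,0.5],[0,0,0,0,0.5],[0,0,0,0,0.5],[0,0,0,0,0.5],[0,0,0,0,0.5],[0,0,0,0,0.5],[0,0,0,0,0.5],[0,0,0,0,0.5],[0,0,0,0,0.5]]' 15 >/dev/null; python3 st.py
```

```text
t 24.4 p [ 0.4812 -0.0703  0.2355] rpy [ 3.1414 -0.062   3.041 ] toolz xy [-0.0617  0.0065] q [-0.194 -0.262  1.813 -0.006  1.652 -1.665] tool z shift to tab [-91.8   3.   92. ] f [-0.3  0.7 -0.1] gap 0.0464
t 25.2333 p [ 0.5605 -0.0787  0.2313] rpy [-3.1415 -0.0593  3.0404] toolz xy [-0.059   0.0059] q [-0.182 -0.082  1.663 -0.005  1.62  -1.652] tool z shift to tab [-11.7   3.4  92.8] f [-0.3  0.1  0.3] gap 0.0467
```

```bash

python3 -m jog '[[-2,0,-8,0,0.5],[-2,0,-10,0,0.5],[-2,0,-12,0,0.5],[0,0,-12,0,0.5],[0,0,-12,0,0.5],[0,0,-8,0,0.5],[0,0,0,0,0.5],[0,0,41,0,0.5],[0,0,41,0,0.5],[0,0,41,0,0.5]]' 15 >/dev/null; python3 st.py
python3 -m jog '[[0,0,0,0,0.5],[0,0,-5,0,0.5],[0,0,-8,0,0.5],[0,0,-12,0,0.5],[0,0,-12,0,0.5],[0,0,-12,0,0.5],[0,0,-12,0,0.5],[0,0,-10,0,0.5],[0,0,-6,0,0.5],[0,0,0,0,0.5]]' 15 >/dev/null; python3 st.py
```

```text
t 26.0667 p [ 0.5683 -0.0799  0.1873] rpy [-3.1398 -0.0384  3.0404] toolz xy [-0.0384  0.0021] q [-0.182 -0.06   1.713 -0.005  1.527 -1.651] tool z shift to tab [-0.2  3.9 49.3] f [ 1.3  0.4 -0.6] gap 0.0464
t 26.9 p [ 0.572  -0.0801  0.2791] rpy [-3.1395 -0.0348  3.0404] toolz xy [-0.0348  0.0014] q [-0.181 -0.082  1.586 -0.005  1.673 -1.651] tool z shift to tab [  0.4   3.9 141.1] f [ 1.2 -0.8  0.1] gap 0.0466
```

```bash

python3 -m jog '[[0,4,0,0.0,0.5],[0,0,0,0,0.5],[0,0,41,0,0.5],[0,0,41,0,0.5],[0,0,36,0,0.5],[0,0,0,0,0.5],[0,0,0,0,0.5],[0,0,0,0,0.5],[0,0,0,0,0.5],[0,0,0,0,0.5]]' 15 >/dev/null; python3 st.py
python3 - <<'E'
from h import *; import pickle
s=sensors.state(); w=grab_frame('wrist'); pickle.dump((s,w),open('w7.pkl','wb')); cv2.imwrite('pics/w7.png',cv2.resize(w['img'][120:360,160:480],(800,600)))
yaw=-.082; ex=np.array([np.cos(yaw),np.sin(yaw),0])
C=np.array([.567,-.076,.094]); pts=[C+ex*a+np.array([0,0,z]) for a,z in [(-.025,.016),(-.015,.016),(-.015,.044),(.015,.044),(.025,.016)]]
print(np.round((proj(w,pts,s)-[160,120])*2.5).tolist())
E
```

```text
t 27.7333 p [ 0.5687 -0.0749  0.1608] rpy [-3.1394 -0.0327  3.0411] toolz xy [-0.0327  0.0011] q [-0.173 -0.05   1.747 -0.005  1.477 -1.643] tool z shift to tab [ 0.8 -1.2 22.8] f [-0.2  0.  -0.6] gap 0.0464
[[381.0, 188.0], [381.0, 225.0], [380.0, 261.0], [383.0, 377.0], [384.0, 362.0]]
```

View pics/w7.png

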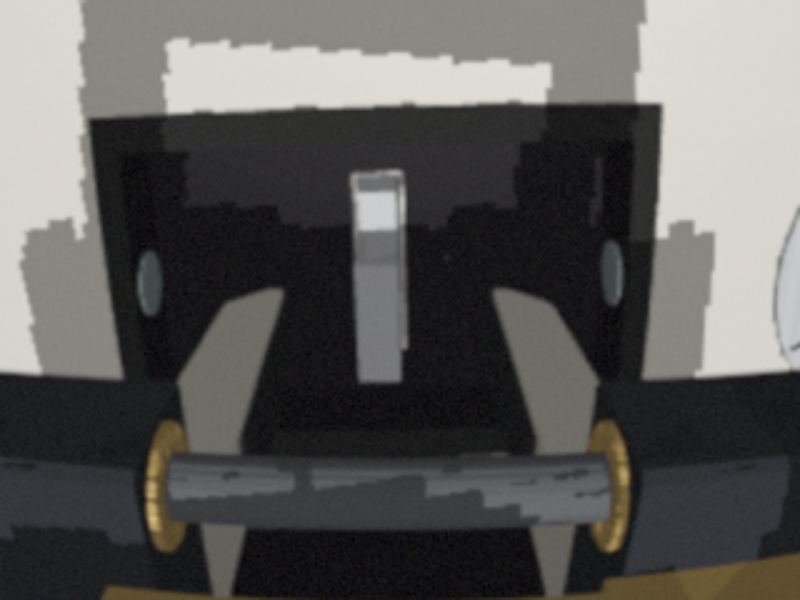

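The tab is at column 378, rows 262–382, between the fingertips (285 and 495) and matching my projection. Now I go down slowly and grip the tab.

```bash

python3 -m jog '[[0,-1.5,3,-0.018,0.5],[0,0,6,0,0.5],[0,0,5,0,0.5],[0,0,3,0,0.5],[0,0,1,0,0.5],[0,0,0,0,0.5],[0,0,0,0,0.95],[0,0,0,0,0.95],[0,0,0,0,0.95],[0,0,0,0,0.95]]' 15 >/dev/null; python3 st.py
python3 -m jog '[[0,0,0,0,0.95],[0,0,0,0,0.95],[0,0,0,0,0.95],[0,0,0,0,0.95],[0,0,0,0,0.95],[0,0,0,0,0.95],[0,0,0,0,0.95],[0,0,0,0,0.95],[0,0,0,0,0.95],[0,0,0,0,0.95]]' 25 >/dev/null; python3 st.py
```

```text
t 28.6167 p [ 0.5692 -0.0768  0.1445] rpy [-3.1396 -0.0278  3.0609] toolz xy [-0.0278  0.0003] q [-0.176 -0.042  1.766 -0.005  1.445 -1.666] tool z shift to tab [2.1 0.7 6.5] f [ 0.4  0.1 -0.1] gap 0.024
t 29.45 p [ 0.5693 -0.0768  0.1447] rpy [-3.1395 -0.0274  3.061 ] toolz xy [-0.0275  0.0002] q [-0.176 -0.042  1.765 -0.005  1.445 -1.666] tool z shift to tab [2.2 0.6 6.7] f [-1.  -0.2 -0.7] gap 0.0098
```

```bash

python3 -m jog '[[0.1,0,-3,0,0.95],[0.2,0,-6,0,0.95],[0.2,0,-8,0,0.95],[0.2,0,-8,0,0.95],[0.2,0,-8,0,0.95],[0.2,0,-8,0,0.95],[0.2,0,-8,0,0.95],[0.2,0,-8,0,0.95],[0.2,0,-8,0,0.95],[0.2,0,-8,0,0.95]]' 25 >/dev/null; python3 st.py
python3 -m jog '[[0.2,0,-10,0,0.95],[0.2,0,-12,0,0.95],[0.2,0,-12,0,0.95],[0.2,0,-12,0,0.95],[0.2,0,-12,0,0.95],[0.2,0,-12,0,0.95],[0.2,0,-12,0,0.95],[0.2,0,-10,0,0.95],[0.2,0,-6,0,0.95],[0.2,0,-3,0,0.95]]' 25 >/dev/null; python3 st.py
```

```text
t 30.2833 p [ 0.5692 -0.0766  0.2252] rpy [-3.1396 -0.0277  3.061 ] toolz xy [-0.0278  0.0002] q [-0.176 -0.081  1.671 -0.005  1.579 -1.666] tool z shift to tab [-0.2  0.6 87.2] f [ 0.3 -0.7 -0.7] gap 0.0095
t 31.1167 p [ 0.5702 -0.0765  0.3399] rpy [-3.1393 -0.0248  3.0609] toolz xy [-0.0249 -0.0003] q [-0.175 -0.095  1.5   -0.005  1.761 -1.666] tool z shift to tab [ -1.8   0.7 201.9] f [-0.3 -0.1 -1.4] gap 0.0098
```

```bash

python3 -m jog '[[0,0,0,0.06,0.95],[0,0,0,0.1,0.95],[0,0,0,0.12,0.95],[0,0,0,0.12,0.95],[0,0,0,0.12,0.95],[0,0,0,0.12,0.95],[0,0,0,0.12,0.95],[0,0,0,0.12,0.95],[0,0,0,0.12,0.95],[0,0,0,0.12,0.95]]' 25 >/dev/null; python3 st.py
python3 -m jog '[[0,0,0,0.12,0.95],[0,0,0,0.12,0.95],[0,0,0,0.08,0.95],[0,0,0,0.04,0.95],[0,0,0,0,0.95],[0,0,0,0,0.95],[0,0,0,0,0.95],[0,0,0,0,0.95],[0,0,0,0,0.95],[0,0,0,0,0.95]]' 25 >/dev/null; python3 st.py
```

```text
t 31.95 p [ 0.5699 -0.0765  0.3385] rpy [-3.1137 -0.0101  1.8998] toolz xy [-0.0296  0.0006] q [-0.176 -0.093  1.501 -0.005  1.763 -0.505] tool z shift to tab [ -0.7   3.  200.5] f [-0.5  0.1 -0.7] gap 0.0103
t 32.7833 p [ 0.5695 -0.0764  0.3358] rpy [-3.1065e+00  2.0000e-04  1.5216e+00] toolz xy [-0.0351  0.0015] q [-0.176 -0.091  1.503 -0.005  1.764 -0.127] tool z shift to tab [  0.3   4.5 197.7] f [-0.5 -0.3 -0.3] gap 0.0097
```

```bash

python3 -m jog '[[0,0,0,0.03,0.95],[0,0,0,0.002,0.95],[0,0,0,0,0.95],[0,0,0,0,0.95],[0,0,0,0,0.95],[0,0,0,0,0.95],[0,0,0,0,0.95],[0,0,0,0,0.95],[0,0,0,0,0.95],[0,0,0,0,0.95]]' 25 >/dev/null; python3 st.py
python3 - <<'E'
from h import *
s=sensors.state(); f=grab_frame('side'); w=grab_frame('wrist'); t=grab_frame('top')
for q in ['ice_bucket','bucket_lid','reagent_bottle','flask']:
    print(q,[(np.round(d['location']).tolist(),round(d['score'],2)) for c in ['side','top'] for d in search_frame(c,q)[:1]])
a=cv2.resize(f['img'][60:260,220:420],(400,400)); a2=cv2.resize(f['img'][90:240,270:420],(600,600))
cv2.imwrite('pics/w8.png',np.hstack([a2[:,100:500],cv2.resize(w['img'][:300,120:520],(400,300)) if 0 else cv2.copyMakeBorder(w['img'][:400,120:520],0,200,0,0,cv2.BORDER_CONSTANT)]))
C=s['tcp_pos']+np.array([0,0,-.0447-.006+.0]) 
print(proj(f,[[.567,-.076,.2416],[.567,-.076,.3296]]))
E
```

```text
t 33.6167 p [ 0.5695 -0.0764  0.3359] rpy [-3.1066e+00  1.2000e-03  1.4936e+00] toolz xy [-0.0349  0.0015] q [-0.176 -0.091  1.503 -0.005  1.764 -0.099] tool z shift to tab [  0.4   4.4 197.8] f [-0.6 -1.  -1.1] gap 0.0095
ice_bucket [([420.0, 333.0], 0.78), ([476.0, 238.0], 0.8)]
bucket_lid [([457.0, 271.0], 0.92), ([448.0, 160.0], 0.8)]
reagent_bottle [([176.0, 238.0], 0.56)]
flask [([261.0, 151.0], 0.68), ([205.0, 173.0], 0.92)]
[[357.29337325 165.02170354]
 [358.65998565 142.14272423]]
```

View pics/w8.png

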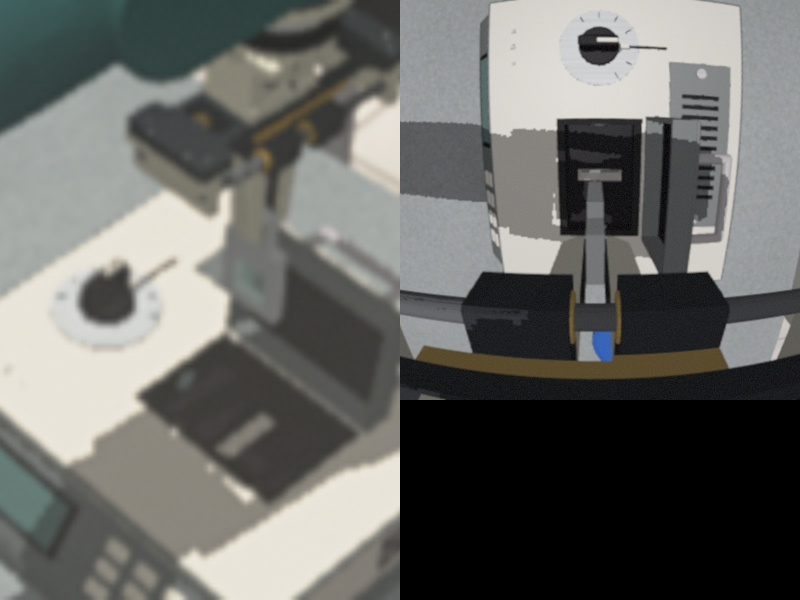

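The picture shows the plate hanging upright with its glass to the front, the slot empty, the hood open, and the pointer in line with the long index line. The force readings are steady, so I hand it in.

```bash
python3 -c "
from workcell import robot
print(robot.job_done())"
```

```text
the job is handed in; nothing more can be done
None
```

I turned the beam knob onto the long index line, then swung the hood open, drew the plate out by its tab and gave it a quarter turn. I handed the job in at about 34 s of the 62 s, with the plate still held in the gripper.

**Last checks**
- **Knob:** its pointer is in line with the long index line in the last wrist picture.
- **Hood:** it stands open at about 1.65 rad, worked out from the handle's path. The last picture still shows it open.
- **Plate:** it was firmly held (finger gap about 9.5 mm) with its glass facing the front. Its foot was about 120 mm above the deck, worked out from how far it was lifted.
- **Quarter turn:** the gripper ended about 0.3 degrees from the yaw I aimed for.
- **Bystanders:** the bucket, lid and flask were found in both overview cameras within a few pixels of where they started. The bottle was found in only one of them, also within a few pixels.

**What did not go cleanly**
- **Tilt:** the tool drifted off vertical during fast moves, up to 0.086 rad. I corrected most of it before gripping, but about 0.035 rad (2 degrees) remained. I estimate the plate is 2 to 3 degrees off upright; I did not measure it directly.
- **Grip height:** the pads took the tab about 6 mm higher than planned, so they overlap it by about 18 mm. They stay well clear of the glass.
- **Force:** there was a brief force of about 34 N at the wrist while closing on the hood handle, well under the 120 N wrist limit.

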